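# Set the drilling jig for a peg hole and hold it at the click

## Robot

A 6-joint arm with a two-finger parallel gripper is mounted at the origin on the work surface. World frame = base frame: x ahead of the robot, y to its left, z up, the work surface at z = 0. Lengths are in m, angles in degrees, forces in N, time in s.
With the tool pointing down it reaches from about 0.325 to 0.775 m from the base axis. Payload 5.5 kg.
Tool frame: the origin (TCP) lies at the centre of the arm's flange, where the gripper is bolted on; the fingertips stand 182 mm ahead of it and the grasp point (between the pads) lies 163 mm ahead of it; z points along the fingers, y is the direction in which the jaws open and shut (so a half turn about z gives the same grasp; the last joint's range is limited). The gripper opens to 88 mm and grips with 3 to 60 N. Pads are 20 mm wide; open, the fingers measure 115 mm over their backs; the gripper's body (75 mm by 178 mm) begins 61 mm behind the grasp point.
Start: joints at [-76.874, 5.22, 70.514, -0, 104.267, -3.249], TCP at [0.169, -0.576, 0.405] pointing down, gripper open.
Joint ranges: [-164.24, 164.24], [-49.07, 125.15], [9.68, 141.18], [-86.29, 266.29], [3.28, 154.24], [-151.56, 151.56]. Speed limits (degrees/s): [147.25, 147.25, 172.46, 180, 180, 180].

## Interface

Orientations are given as [roll, pitch, yaw] about the fixed x, y, z axes, in that order (R = Rz(yaw) Ry(pitch) Rx(roll)).
In Python, from station import r gives the robot as it stands. The module is installed in compiled form; this text tells all that it offers. Calls block until the motion is done:
- r.reach(position, orientation): joint-space move of the TCP to a pose.
- r.servo_line(position, rotation=None, speed=0.15): straight line of the TCP; rotation=None keeps the orientation; speed is the mean speed in m/s.
- r.move_joints(angles): joint-space move.
- r.let_go() and r.grab(squeeze=None): open the fingers fully, or close them until they stop; squeeze is the grip in N (None keeps the last).
- r.wait(seconds).
- r.inverse_kinematics(position, orientation): joint angles nearest the present ones, or None.
- r.sense(): the state.
- r.snapshot(name): name is "scene" or "side" or "wrist"; returns a dict with "frame" (420x560x3 uint8, red, green, blue), "fx", "fy", "cx", "cy" (pixels), "R" (3x3) and "t" (3): a world point X has camera coordinates R X + t. Camera axes: x right, y down, z forward; pixel columns grow to the right and rows downward; lengths in m; the calibration is good to about 2 mm. A picture is of the moment at which its call begins. There is no depth.
A pose or a line that the arm cannot do raises r.IKError and nothing moves.
- r.hand_in(): hands the job in, once; it reports no verdict.
The state is a dict: "clock": time; "joints": joint angles; "joint_vel": joint speeds; "joint_torque": joint torques, N m; "tcp_pos": TCP position; "orientation": TCP orientation; "contact_force": force on the tool from outside, world axes, zero at the start; "torque": the same for the moment, N m; "opening": finger opening in m.
Only numpy, scipy, OpenCV 4.12 (cv2) and the standard library are available. Lean on these libraries where they do the work, as an engineer would, in place of code of your own. Each camera call takes 0.05 s, during which the arm holds its last target.

## Task

We are drilling the peg holes for a coat rack. Lay the loose batten flat in the bed of the drilling jig and slide it up until its end is against the end block, then take the drill guide by its black handle and slide it along the rail until you feel the spring ball of the index stop click into the groove in its back edge. Finish while still holding the guide by its handle, still and right in the notch, ready for the drill, with the batten still home in its bed and the other things on the bench left where they are.

Things in the scene. Friction and masses are not known exactly. Their poses are not given: they have to be found in the camera images.
- jig: Drilling jig: plywood board 160 x 440 x 15 mm screwed to the bench, does not move. Origin: centre of its underside; x across, y along bed and rail, z up. Bed: 40 mm lane centred on x = -48, floor z = 15, between two dark strips 5 mm high, 10 mm wide, y = -105 to 130 mm. A dark end block closes the bed at +y: face at y = 130, top z = 35 mm; the -y end is open.
- bed_home (a point): Point on the jig where the batten's centre is when it lies flat in the bed, end against the end block (jig x = -48, y = 20, z = 25 mm). Axes as the jig's.
- rail_mid (a point): Middle of the top of the aluminium rail (jig x = 27, y = 0, z = 40 mm; axes as the jig's). The rail is 20 mm wide and runs along y from -215 to 215 mm; its front face is 65 mm from the bed's centre line.
- batten_mid (a point): Centre of the loose batten: plain light wooden bar 34 mm wide (its x), 220 mm long (its y), 20 mm high (its z), 70 to 110 g. It lies wide face down on the bench on the robot's side of the jig, this point 10 mm above the bench. It may go in the bed either way round.
- guide_handle (a point): Grip point on the drill guide's upright black handle, 30 mm (jig x) by 24 mm (jig y); point at jig z = 84, handle top z = 108, foot z = 54 mm on the guide's plate. Axes as the jig's. The plate (aluminium, 60 mm along the rail) has an arm 36 mm wide reaching over the bed, underside z = 42 mm, 7 mm above a batten in the bed, with a steel drill bushing, top z = 64 mm.
- guide_groove (a point): Middle of the V groove (12 mm wide, 6 mm deep, 45 degree flanks) in the back (+x) edge of the guide's plate, at jig z = 48 mm. Axes as the jig's. Same place along the rail (jig y) as the handle's centre.
- drill_guide (a joint): Travel of the drill guide along the rail, m: 0 at the -y end (its centre at jig y = -175 mm), growing towards +y up to 0.33. It starts parked near the -y end, slides with about 1.5 N of friction, stays where it is left.
- click_point (a point): Spring ball (10 mm) of the index stop, a dark steel block 28 mm along the rail fixed behind the rail, its place differing from job to job; axes as the jig's. The ball sits in the groove when guide_groove has this jig y. Pushing to +y: from 30 to 16 mm before, about 4 N extra (bevel); then a light even drag; from 6 mm before, the ball pulls the guide in (about 6 N); beyond, 7 to 12 N hold it back.
- mallet: Bystander: wooden mallet lying on the bench, head 60 x 95 x 56 mm, handle 125 mm to its -x. Origin on the bench under the handle's root.
- peg_tin: Bystander: steel tin of wooden pegs standing on the bench, 72 mm across, 65 mm tall, pegs to 85 mm. Origin under its centre.
- branch: Bystander: piece of branch with twig stubs lying on the bench, about 260 mm long along its x, 38 mm thick. Origin under its middle.
Not all that is in view belongs to the job. Of the things shaped like the part that bears batten_mid, the wooden one is meant.

How it is judged:
By the outcome, as a careful person would: the job done as asked, in the order asked, and still so for the second after the job is handed in, while the arm keeps its last pose, push and grip.
It also fails if it takes over 58 s, if anything falls off the work surface, if the arm or the gripper's body presses on something with over 40 N, if the wrist force passes 120 N, or if a joint passes its speed limit or range.

## Working session

There is one attempt and no reset: what is moved stays moved. The work goes in short steps, each a Python script; the robot and the scene stay as the last script left them, time stands still between calls to the robot, and variables do not carry over. Pictures are saved under pics/ and viewed, and the job is handed in when it is done.

```bash
mkdir -p pics; ls
cat > h.py <<'E'
import numpy as np, cv2, json
from station import r
def snap(n,f):
    s=r.snapshot(n); im=np.asarray(s["frame"]); cv2.imwrite(f"pics/{f}.png",cv2.cvtColor(im,cv2.COLOR_RGB2BGR))
    np.savez(f"pics/{f}.npz",**{k:np.asarray(v) for k,v in s.items()}); return s
def ray(s,u,v,z):
    R=np.array(s["R"]);t=np.array(s["t"]);d=R.T@np.array([(u-s["cx"])/s["fx"],(v-s["cy"])/s["fy"],1]);c=-R.T@t
    return c+d*(z-c[2])/d[2]
def proj(s,X):
    p=np.array(s["R"])@np.array(X)+np.array(s["t"]); return p[0]/p[2]*s["fx"]+s["cx"],p[1]/p[2]*s["fy"]+s["cy"]
E
python3 - <<'E'
from h import *
for n in("scene","side","wrist"):
    s=snap(n,n+"0"); print(n,s["fx"],-np.array(s["R"]).T@np.array(s["t"]))
print(r.sense())
E
```

```text
pics
scene 396.7775991782599 [ 1.11626627 -0.72478692  0.75601649]
side 474.1023467499584 [0.22285169 0.89724615 0.90992872]
wrist 298.8000668205863 [ 0.24527037 -0.552158    0.38437468]
{'clock': 0.15, 'joints': array([-7.68737402e+01,  5.25693513e+00,  7.05642236e+01,  3.78855564e-04,
        1.04268125e+02, -3.24771930e+00]), 'joint_vel': array([ 0.0182066 , -0.14289964, -0.17842332, -0.02705377, -0.06523266,
        0.01201942]), 'joint_torque': array([ 2.15669534e-03, -4.47046280e+01, -4.06907237e+01,  6.98913611e-02,
        2.75120605e-02, -1.15310745e-04]), 'tcp_pos': array([ 0.16916669, -0.57572419,  0.40374518]), 'orientation': array([-1.79910880e+02, -5.42492781e-03,  1.63740680e+01]), 'contact_force': array([ 0.02265948, -0.88404473, -1.2424847 ]), 'torque': array([0.0563814 , 0.03039309, 0.06081511]), 'opening': 0.08785819583524378}
```

View pics/scene0.png

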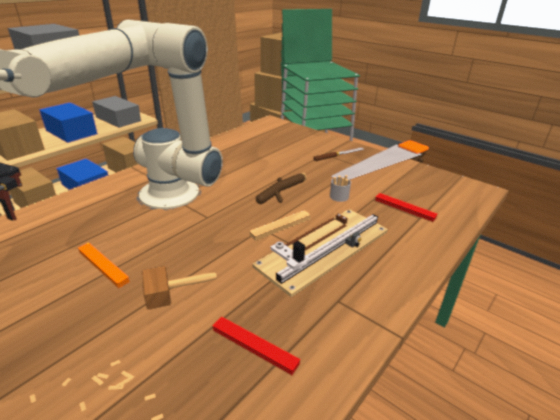

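View pics/side0.png

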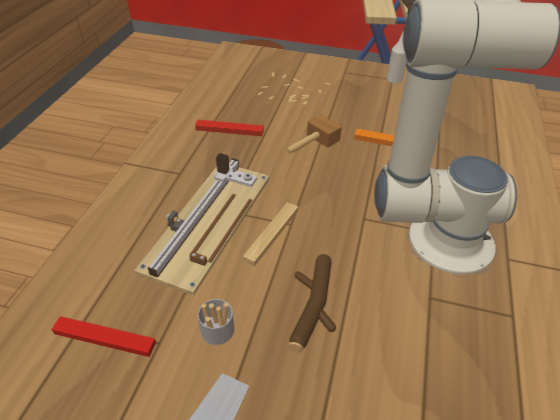

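View pics/wrist0.png

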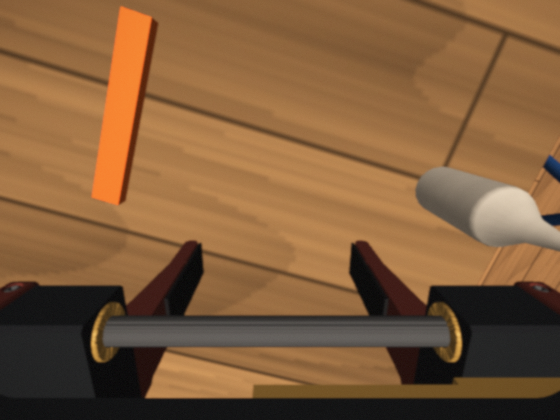

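The scene view shows the jig around (320,250), the light batten at (280,224), the branch at (282,187) and the tin at (340,188). In the side view the batten is at (272,232), the guide handle at (222,163) and the index stop at (175,220). I'll zoom in on these.

Run:
```python
import cv2
a=cv2.imread("pics/side0.png")[145:300,130:310]; cv2.imwrite("pics/sidez.png",cv2.resize(a,None,fx=3.8,fy=3.8,interpolation=cv2.INTER_CUBIC))
a=cv2.imread("pics/scene0.png")[195:300,240:400]; cv2.imwrite("pics/scenez.png",cv2.resize(a,None,fx=5,fy=5,interpolation=cv2.INTER_CUBIC))
```

```text
(no output)
```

View pics/sidez.png

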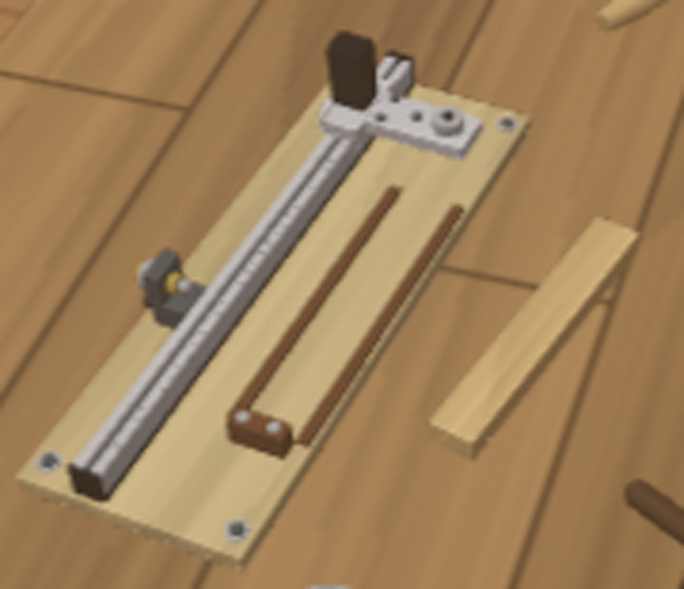

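View pics/scenez.png

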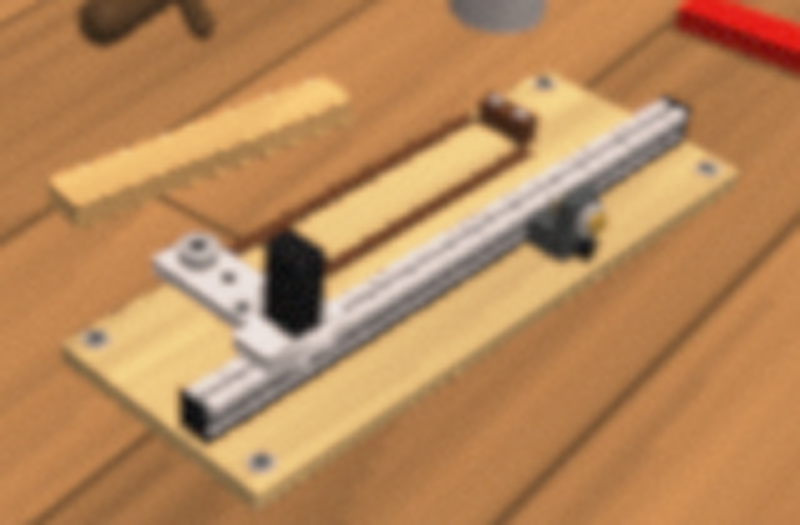

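Run:
```python
from h import *
s=dict(np.load("pics/side0.npz")); q=dict(np.load("pics/scene0.npz"))
for n,p,z in[("c+y+x",(20,480),.015),("c+y-x",(243,560),.015),("c-y-x",(528,120),.015),("bat",(600,215),.02),("bat",(637,237),.02),("bat",(433,425),.02),("bat",(470,445),.02),("handle top",(353,42),.108),("ball",(183,285),.048)]:
    print("side",n,ray(s,p[0]/3.8+130,p[1]/3.8+145,z))
for n,p,z in[("c-y-x",(65,345),.015),("c-y+x",(257,492),.015),("c+y+x",(737,172),.015),("c+y-x",(545,72),.015),("bat",(50,182),.02),("bat",(80,208),.02),("bat",(350,95),.02),("bat",(325,78),.02),("handletop",(295,240),.108)]:
    print("scene",n,ray(q,p[0]/5+240,p[1]/5+195,z))
w=dict(np.load("pics/wrist0.npz")); print(w["R"],w["t"],w["fx"],w["cx"],w["cy"])
```

```text
side c+y+x [0.72044767 0.31901283 0.015     ]
side c+y-x [0.56488166 0.33707864 0.015     ]
side c-y-x [ 0.51299919 -0.09458208  0.015     ]
side bat [ 0.43336063 -0.00415831  0.02      ]
side bat [0.40270358 0.01027148 0.02      ]
side bat [0.48708546 0.21141151 0.02      ]
side bat [0.4596234  0.22045147 0.02      ]
side handle top [ 0.62577897 -0.03814818  0.108     ]
side ball [0.67497942 0.16489796 0.048     ]
scene c-y-x [ 0.52014661 -0.10012878  0.015     ]
scene c-y+x [ 0.67434844 -0.11935508  0.015     ]
scene c+y+x [0.72969965 0.31119024 0.015     ]
scene c+y-x [0.573102   0.33107762 0.015     ]
scene bat [0.41063734 0.00354096 0.02      ]
scene bat [ 0.44321571 -0.00402038  0.02      ]
scene bat [0.49308296 0.21043391 0.02      ]
scene bat [0.46781086 0.21608602 0.02      ]
scene handletop [ 0.62878802 -0.03504034  0.108     ]
[[ 0.28177021 -0.9594791  -0.00232609]
 [-0.91831979 -0.27038384  0.28910439]
 [-0.27801856 -0.0793249  -0.95729475]] [-0.59799985 -0.03518237  0.3923497 ] 298.8000668205863 275.95886789384315 208.40973462028686
```

Run:
```python
from h import *
r.reach([0.50,0.11,0.46],[180,0,-7]); s=snap("wrist","wrist1"); snap("scene","scene1"); st=r.sense(); print(st["clock"],st["tcp_pos"],st["orientation"],st["joints"])
```

```text
2.9417 [0.50019533 0.10941344 0.45985201] [ 1.79990185e+02  1.39191270e-02 -7.06113630e+00] [ 8.53305479e+00 -7.23851270e+00  7.71970754e+01 -6.08039257e-03
  1.10057482e+02  1.05592105e+02]
```

View pics/wrist1.png

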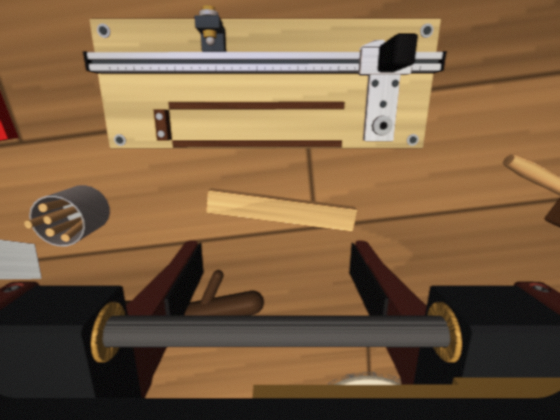

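The wrist view shows the whole jig (corners near (91,20), (440,20), (423,148), (110,148)), the batten at (207–356, 191–230), the stop at (210,40) and the handle at (400,52). Next I'll refine these with contours.

Run:
```python
from h import *
im=cv2.imread("pics/wrist1.png")
for f,(y0,y1,x0,x1),k in[("w1a",(0,160,80,280),4),("w1b",(0,160,270,460),4),("w1c",(180,240,195,370),4.5)]:
    cv2.imwrite(f"pics/{f}.png",cv2.resize(im[y0:y1,x0:x1],None,fx=k,fy=k,interpolation=cv2.INTER_CUBIC))
h=cv2.cvtColor(im,cv2.COLOR_BGR2HSV)
for p in[(280,210),(280,90),(280,125),(280,170),(250,235),(280,103)]: print(p,h[p[1],p[0]])
```

```text
(280, 210) [ 18 125 220]
(280, 90) [ 20 106 218]
(280, 125) [ 20 106 217]
(280, 170) [ 14 145 149]
(250, 235) [ 14 147  99]
(280, 103) [ 11 163  86]
```

View pics/w1a.png

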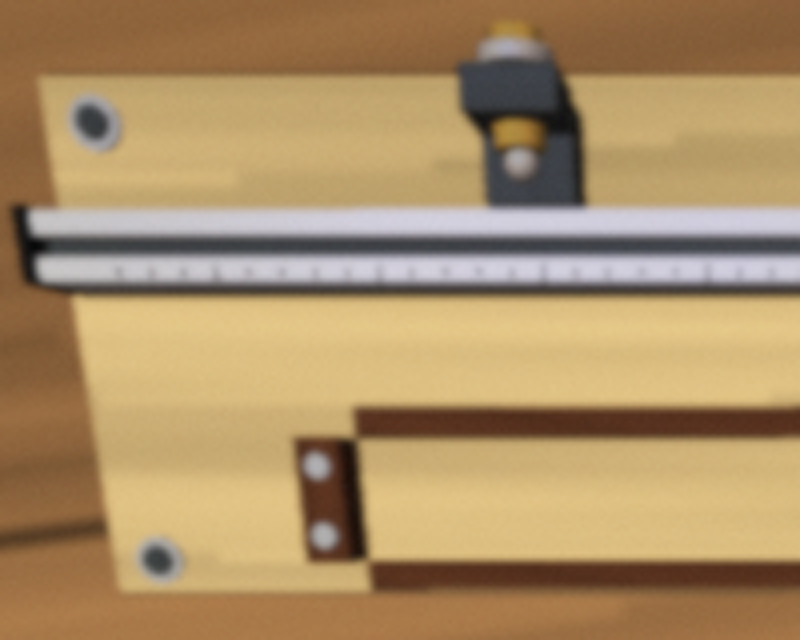

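View pics/w1b.png

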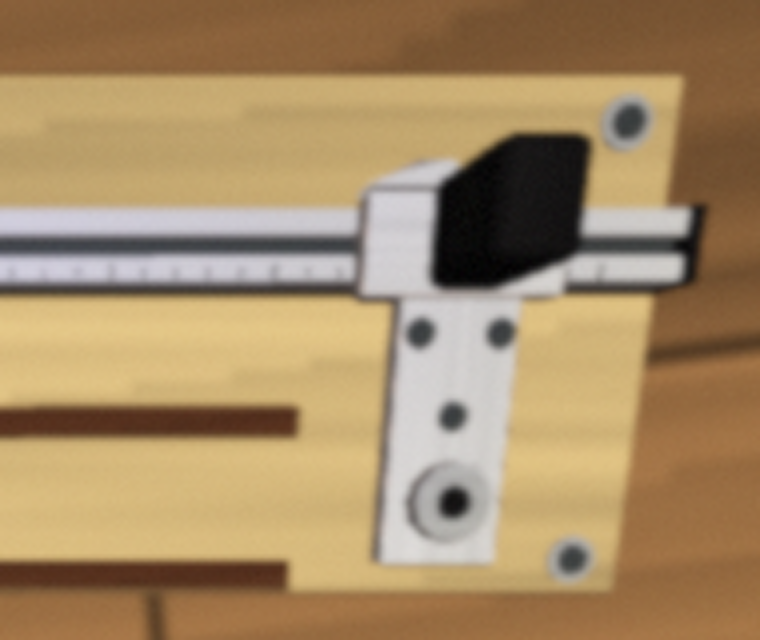

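View pics/w1c.png

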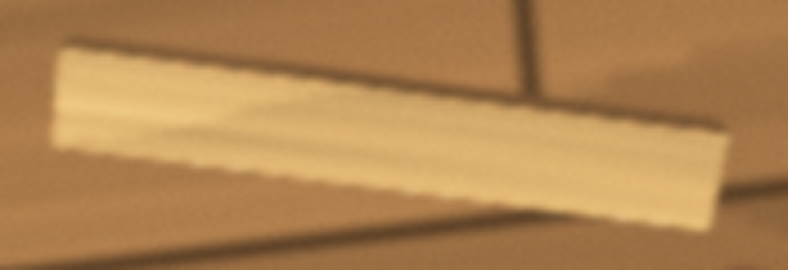

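Run:
```python
from h import *
s=dict(np.load("pics/wrist1.npz"))
A=lambda p,z:ray(s,(p[0]+.5)/4-.5+80,(p[1]+.5)/4-.5,z)
B=lambda p,z:ray(s,(p[0]+.5)/4-.5+270,(p[1]+.5)/4-.5,z)
C=lambda p,z:ray(s,(p[0]+.5)/4.5-.5+195,(p[1]+.5)/4.5-.5+180,z)
J=np.array([[80,220],[-80,220],[-80,-220],[80,-220]])/1e3
W=np.array([A((38,75),.015),A((120,590),.015),B((612,590),.015),B((685,75),.015)])[:,:2]
def fit(J,W):
    jc,wc=J.mean(0),W.mean(0); H=(J-jc).T@(W-wc); a=np.arctan2(H[0,1]-H[1,0],H[0,0]+H[1,1])
    R=np.array([[np.cos(a),-np.sin(a)],[np.sin(a),np.cos(a)]]); t=wc-R@jc; return R,t,np.degrees(a),(W-(J@R.T+t))*1e3
R,t,a,e=fit(J,W); print("jig",t,a,"\n",e.round(1))
inv=lambda P:(R.T@(np.array(P)[:2]-t)*1e3).round(1)
print("ball",inv(A((519,160),.048)))
print("endblk top face edge",inv(A((343,440),.035)),inv(A((354,558),.035)),"bottom",inv(A((360,500),.015)))
print("strip",inv(A((356,422),.02)),inv(A((372,576),.02)),inv(B((298,422),.02)))
print("rail ends top",inv(A((22,245),.04)),inv(B((700,245),.04)))
print("bushing",inv(B((453,502),.064)),"armedges z54?",inv(B((380,560),.05)),inv(B((493,560),.05)))
print("handle top corners",inv(B((515,137),.108)),inv(B((588,140),.108)),inv(B((578,248),.108)),"foot",inv(B((433,280),.054)))
print("plate",inv(B((362,188),.054)),inv(B((358,296),.054)))
Bj=np.array([[17,110],[-17,110],[-17,-110],[17,-110]])/1e3
W=np.array([C(p,.02) for p in[(63,47),(53,148),(711,231),(729,134)]])[:,:2]
R2,t2,a2,e2=fit(Bj,W); print("bat",t2,a2,"\n",e2.round(1))
np.savez("pose.npz",R=R,t=t,a=a,bt=t2,ba=a2)
for n in["scene1","side0"]:
    q=dict(np.load(f"pics/{n}.npz"))
    print(n,[tuple(np.round(proj(q,[*(R@j+t),.015]))) for j in J],[tuple(np.round(proj(q,[*(R2@j+t2),.02]))) for j in Bj])
```

```text
jig [0.62033096 0.10970129] -7.069804403543539 
 [[-1.  -0.4]
 [ 0.8 -0.8]
 [ 1.1  0.6]
 [-0.9  0.6]]
ball [48.  64.3]
endblk top face edge [-29.7 128.8] [-66.8 129.1] bottom [-48.7 132.1]
strip [-23.6 129.1] [-73.8 128.8] [ -23.6 -104.5]
rail ends top [ 26.7 218.8] [  26.7 -219.3]
bushing [ -48.2 -143.6] armedges z54? [ -66.4 -127. ] [ -66.4 -163.1]
handle top corners [  39.6 -134.8] [  38.9 -152.9] [  14.7 -153.7] foot [  14.9 -134.6]
plate [  39.4 -111.6] [  10.6 -112.7]
bat [0.44776369 0.1086012 ] -14.699211856834312 
 [[-0.  -1. ]
 [-0.2  0. ]
 [-0.1 -0.1]
 [ 0.3  1.1]]
scene1 [(np.float64(388.0), np.float64(228.0)), (np.float64(349.0), np.float64(208.0)), (np.float64(252.0), np.float64(263.0)), (np.float64(291.0), np.float64(293.0))] [(np.float64(310.0), np.float64(214.0)), (np.float64(304.0), np.float64(209.0)), (np.float64(249.0), np.float64(230.0)), (np.float64(255.0), np.float64(235.0))]
side0 [(np.float64(133.0), np.float64(270.0)), (np.float64(193.0), np.float64(292.0)), (np.float64(269.0), np.float64(176.0)), (np.float64(220.0), np.float64(162.0))] [(np.float64(242.0), np.float64(256.0)), (np.float64(254.0), np.float64(262.0)), (np.float64(298.0), np.float64(206.0)), (np.float64(287.0), np.float64(202.0))]
```

Run:
```python
from h import *
P=np.load("pose.npz"); b=P["bt"]; yaw=float(P["ba"])+90
r.reach([b[0],b[1],.27],[180,0,yaw])
r.servo_line([b[0],b[1],.190],speed=.1); print(r.sense()["contact_force"],r.sense()["tcp_pos"])
r.grab(25); st=r.sense(); print(st["clock"],st["opening"],st["contact_force"])
r.servo_line([b[0],b[1],.26],speed=.1)
st=r.sense(); print(st["clock"],st["opening"],st["contact_force"],st["tcp_pos"],st["orientation"])
R,t=P["R"],P["t"]; p=R@np.array([-.048,.008])+t
r.reach([*p,.26],[180,0,float(P["a"])+90])
snap("wrist","wrist2");snap("side","side2"); snap("scene","scene2");print(r.sense()["clock"],r.sense()["tcp_pos"],p)
```

```text
[0.04182063 0.49248336 0.11833898] [0.44805447 0.10867344 0.19074711]
6.05 0.03336513822435672 [-0.6007896  -0.0678627  -0.35952212]
6.9 0.03385214482357126 [-0.13146985  0.14684693  0.01445939] [0.44758042 0.10857557 0.25928702] [-1.79941512e+02  2.54210320e-02  7.53011892e+01]
7.625 [0.57281999 0.12353603 0.25990161] [0.57368053 0.12354823]
```

View pics/wrist2.png

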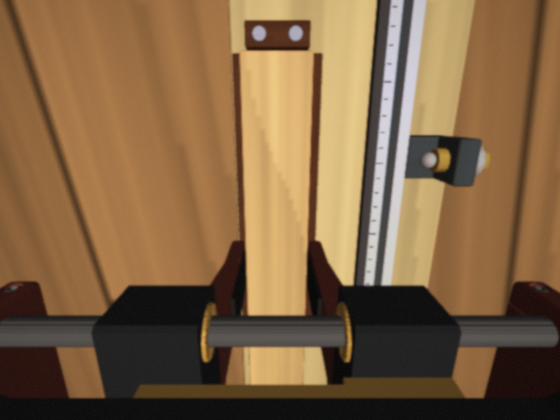

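View pics/side2.png

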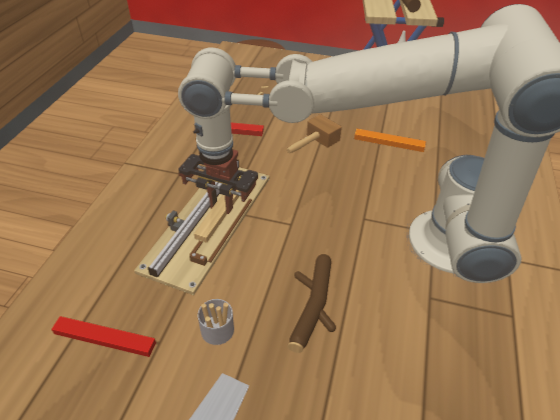

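The batten is held squarely over the bed: its end is at row 53 (columns 241–313), between the strips (236 and 321), and the block is at row 35. I'll measure the offset and cross-check the ball position.

Run:
```python
from h import *
P=np.load("pose.npz");R,t=P["R"],P["t"];s=dict(np.load("pics/wrist2.npz"))
inv=lambda u,v,z:(R.T@(ray(s,u,v,z)[:2]-t)*1e3).round(1)
im=cv2.imread("pics/wrist2.png"); cv2.imwrite("pics/w2z.png",cv2.resize(im[10:200,220:500],None,fx=2.8,fy=2.8,interpolation=cv2.INTER_CUBIC))
print("batten end",inv(241,53,.0895),inv(313,53,.0895)); print("ball",inv(430,159,.048)); print("block",inv(246,49,.035),inv(310,49,.035),"bolts",inv(259,33,.035),inv(295,33,.035))
```

```text
batten end [-64.9 116.7] [-32.4 116.7]
ball [48.5 63.6]
block [-67.6 129.1] [-28.4 129.1] bolts [-59.5 137.8] [-37.7 137.8]
```

View pics/w2z.png

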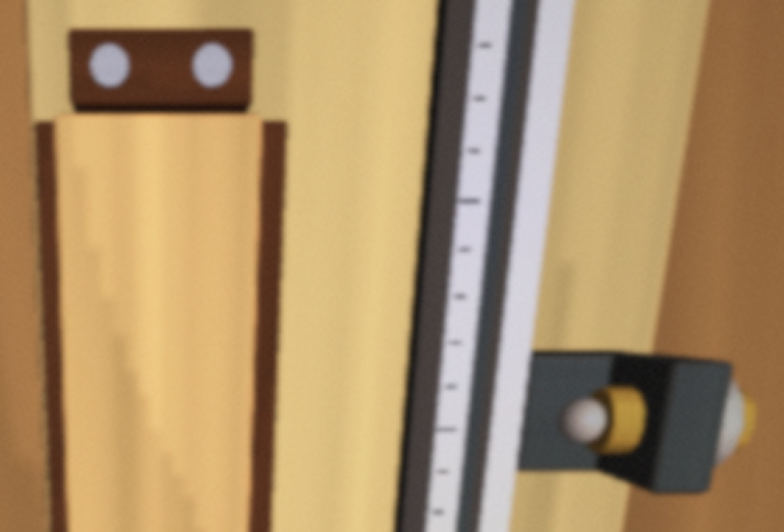

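Run:
```python
from h import *
P=np.load("pose.npz");R,t=P["R"],P["t"];yv=R@np.array([0,1.]); rot=[180,0,float(P["a"])+90]
def W(x,y,z): return [*(R@np.array([x,y])+t),z]
def J():
    st=r.sense(); return (R.T@(st["tcp_pos"][:2]-t)*1e3).round(1),st["tcp_pos"][2].round(4),(R.T@st["contact_force"][:2]).round(1),st["contact_force"][2].round(1)
r.servo_line(W(-.048,.008,.215),rot,.1)
r.wait(.2); print(J())
z=.209
while z>.2035:
    r.servo_line(W(-.048,.008,z),rot,.03); f=J(); print(round(z,4),f)
    if f[3]>4: break
    z-=.001
y=.008
while y<.028:
    y+=.0015; r.servo_line(W(-.048,y,z),rot,.03); f=J(); print(round(y,4),f)
    if f[2][1]<-8: break
print(r.sense()["clock"],r.sense()["opening"]); snap("wrist","wrist3")
```

```text
(array([-47.7,   8.1]), np.float64(0.216), array([0.5, 0.2]), np.float64(-0.6))
0.209 (array([-48.1,   8. ]), np.float64(0.2086), array([ 0.2, -0.8]), np.float64(-0.8))
0.208 (array([-48.,   8.]), np.float64(0.208), array([-0.8, -0.5]), np.float64(0.2))
0.207 (array([-48.,   8.]), np.float64(0.2069), array([-0.9, -0.4]), np.float64(-0.6))
0.206 (array([-48.,   8.]), np.float64(0.2059), array([-0. ,  0.3]), np.float64(-1.0))
0.205 (array([-48.,   8.]), np.float64(0.205), array([0.5, 0.1]), np.float64(-1.4))
0.204 (array([-48.,   8.]), np.float64(0.205), array([-2.8, -0.9]), np.float64(5.0))
0.0095 (array([-47.7,   9.4]), np.float64(0.205), array([-1.2, -0.9]), np.float64(6.7))
0.011 (array([-47.6,  10.8]), np.float64(0.205), array([-0.3, -1.3]), np.float64(5.0))
0.0125 (array([-47.6,  12.3]), np.float64(0.205), array([-0.3, -2.9]), np.float64(5.1))
0.014 (array([-47.5,  13.8]), np.float64(0.205), array([ 0.2, -2.5]), np.float64(5.2))
0.0155 (array([-47.5,  15.3]), np.float64(0.205), array([-0.6, -2.7]), np.float64(4.7))
0.017 (array([-47.5,  16.8]), np.float64(0.205), array([-0.3, -2.6]), np.float64(4.8))
0.0185 (array([-47.5,  18.3]), np.float64(0.205), array([-0. , -2.8]), np.float64(5.2))
0.02 (array([-47.5,  19.7]), np.float64(0.205), array([ 0. , -3.7]), np.float64(5.2))
0.0215 (array([-47.4,  20.2]), np.float64(0.205), array([-0.3, -6.8]), np.float64(6.3))
0.023 (array([-47.4,  20.7]), np.float64(0.205), array([ -0.5, -12.8]), np.float64(7.4))
12.525 0.033546713267360556
```

View pics/wrist3.png

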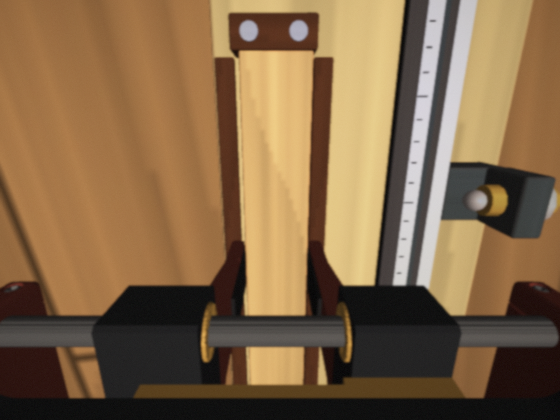

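The batten is home: it stopped at y≈20 with the force rising, and in the view its end is tight against the block at row 50. I'll release it, lift, and go to the handle.

Run:
```python
from h import *
P=np.load("pose.npz");R,t=P["R"],P["t"]; a=float(P["a"])
def W(x,y,z): return [*(R@np.array([x,y])+t),z]
r.let_go(); p=r.sense()["tcp_pos"]
r.servo_line([p[0],p[1],.31],speed=.15)
s=snap("wrist","wrist4")
r.reach(W(.027,-.144,.32),[180,0,a]); snap("wrist","wrist5"); st=r.sense(); print(st["clock"],st["joints"],R.T@(st["tcp_pos"][:2]-t))
```

```text
15.6583 [-6.36136276e+00  9.88119006e+00  7.40565483e+01  1.48185708e-02
  9.61055487e+01  9.05977401e+01] [ 0.02684237 -0.14339378]
```

View pics/wrist4.png

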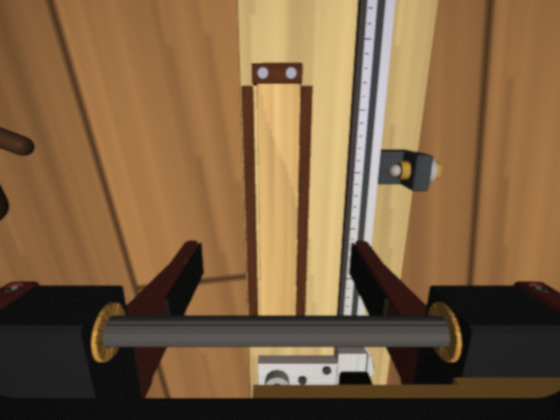

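View pics/wrist5.png

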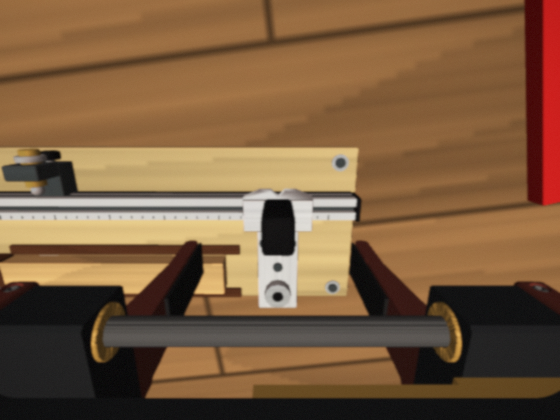

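In the wrist view the batten lies flat in the bed against the block (row 83). The handle is centred at column 278, between the open fingers. Next I'll descend, grip it and slide the guide.

```bash
cat >> h.py <<'E'
P=np.load("pose.npz");R,t=P["R"],P["t"]; a=float(P["a"])
def W(x,y,z): return [*(R@np.array([x,y])+t),z]
def J():
    st=r.sense(); return (R.T@(st["tcp_pos"][:2]-t)*1e3).round(2),st["tcp_pos"][2].round(4),(R.T@st["contact_force"][:2]).round(1),st["contact_force"][2].round(1)
E
python3 - <<'E'
from h import *
rot=[180,0,a]
r.servo_line(W(.027,-.144,.250),rot,.1); print(J())
r.grab(25); r.wait(.2); print(J(),r.sense()["opening"])
r.servo_line(W(.027,-.11,.250),rot,.06); print(J())
r.servo_line(W(.027,.02,.250),rot,.08); r.wait(.2); print(J(),r.sense()["opening"],r.sense()["clock"])
snap("wrist","wrist6")
E
```

```text
(array([  27.21, -143.99]), np.float64(0.2508), array([-0.1, -0.2]), np.float64(1.3))
(array([  27. , -144.1]), np.float64(0.25), array([-0.8, -1.2]), np.float64(0.5)) 0.023844084901057848
(array([  26.96, -109.33]), np.float64(0.2499), array([-0.2,  1.5]), np.float64(0.1))
(array([26.92, 20.05]), np.float64(0.25), array([-2. ,  1.3]), np.float64(0.3)) 0.023763054986443984 20.4
```

View pics/wrist6.png

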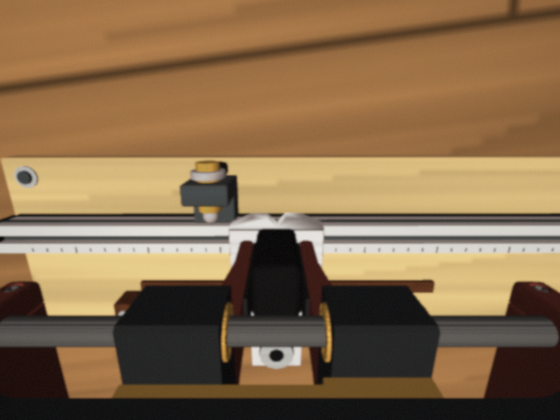

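The guide follows the hand. The groove is at column 277 and the ball at (210,215), still ahead. I'll creep forward while watching the force.

Run:
```python
from h import *
rot=[180,0,a]
y=.02
while y<.0695:
    y+=.0025 if y<.052 else .001
    r.servo_line(W(.027,y,.250),rot,.03); r.wait(.05); f=J(); print(round(y*1e3,1),f[0],f[2],f[3])
    if y>.058 and f[2][1]<-5: break
    if f[2][1]<-15: break
print(r.sense()["opening"],r.sense()["clock"]); snap("wrist","wrist7")
```

```text
22.5 [26.94 22.46] [-3.2 -0.8] 0.8
25.0 [26.93 25.16] [-3.3  0.5] 0.2
27.5 [26.93 27.71] [-3.9  0.6] 0.6
30.0 [26.94 30.14] [-4.4  0.3] 0.8
32.5 [26.93 32.57] [-3.9 -0. ] 1.2
35.0 [26.94 34.86] [-5.5 -0. ] 0.8
37.5 [26.98 36.97] [-5.8 -2.1] 0.3
40.0 [26.97 39.34] [-5.7 -3.7] 1.2
42.5 [27.   41.73] [-7.  -3.5] 1.5
45.0 [26.94 44.67] [-6.  -1.3] 0.8
47.5 [26.96 47.09] [-4.8 -2.8] 1.2
50.0 [26.98 49.44] [-6.  -3.1] 1.4
52.5 [26.94 52.33] [-5.1 -1.4] 0.5
53.5 [26.96 52.99] [-5.3 -3. ] 0.6
54.5 [26.92 54.42] [-4.7 -0.5] 0.5
55.5 [26.87 55.84] [-4.1  1.2] -0.1
56.5 [26.84 57.24] [-3.2  4.2] -0.0
57.5 [26.83 58.34] [-4.   4.6] -0.2
58.5 [26.79 59.83] [-4.   6.5] -0.2
59.5 [26.78 60.82] [-4.1  5.7] 0.3
60.5 [26.83 61.46] [-4.3  4.2] 0.6
61.5 [26.88 61.89] [-5.3  2.3] 1.4
62.5 [26.95 62.25] [-5.3 -1. ] 1.4
63.5 [27.   62.61] [-6.7 -3.9] 1.5
64.5 [27.05 63.08] [-7.1 -5.9] 1.9
0.023814435538096593 27.95
```

View pics/wrist7.png

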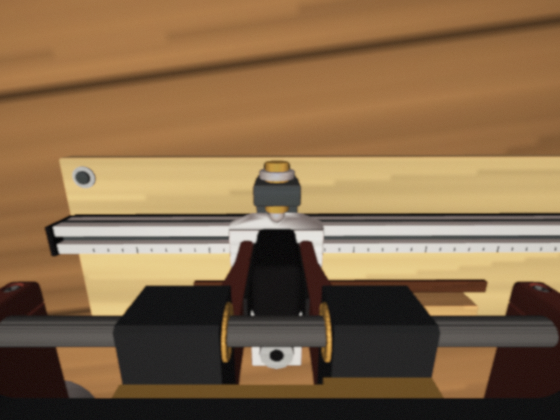

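Run:
```python
from h import *
rot=[180,0,a]
for x,y in[(.0262,.0635),(.0257,.0625),(.0257,.0615),(.0257,.0605),(.0257,.0612),(.0257,.0619),(.0257,.0622)]:
    r.servo_line(W(x,y,.250),rot,.03); r.wait(.15); f=J(); print(x,y,f[0],f[2],f[3])
r.wait(.3)
for i in range(4): r.wait(.1); print(J())
print(r.sense()["opening"],r.sense()["clock"]); snap("wrist","wrist8"); snap("side","side8"); snap("scene","scene8")
im=cv2.imread("pics/wrist8.png"); cv2.imwrite("pics/w8z.png",cv2.resize(im[140:300,190:370],None,fx=3.7,fy=3.7,interpolation=cv2.INTER_CUBIC))
```

```text
0.0262 0.0635 [26.67 62.62] [-1.1 -5.2] -0.6
0.0257 0.0625 [26.38 62.28] [ 4.4 -2.8] -2.9
0.0257 0.0615 [26.32 61.88] [6.2 0.2] -2.2
0.0257 0.0605 [26.24 61.51] [6.3 3.7] -3.0
0.0257 0.0612 [26.3 61.8] [5.3 1.3] -4.0
0.0257 0.0619 [26.33 62.06] [ 5.6 -0.7] -3.0
0.0257 0.0622 [26.37 62.16] [ 4.2 -0.7] -2.9
(array([26.34, 62.16]), np.float64(0.25), array([ 5.3, -0.6]), np.float64(-2.3))
(array([26.34, 62.15]), np.float64(0.25), array([ 5. , -2.3]), np.float64(-3.1))
(array([26.35, 62.16]), np.float64(0.25), array([ 5.8, -3.2]), np.float64(-2.2))
(array([26.35, 62.16]), np.float64(0.25), array([ 5.2, -1.9]), np.float64(-2.7))
0.02392233342182359 31.5
```

View pics/w8z.png

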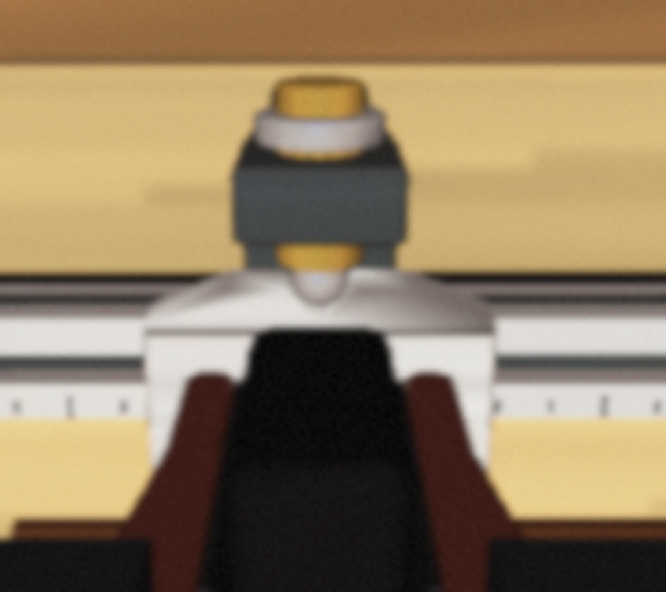

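View pics/side8.png

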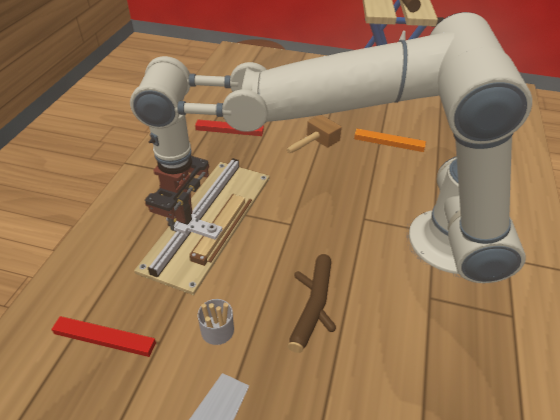

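View pics/scene8.png

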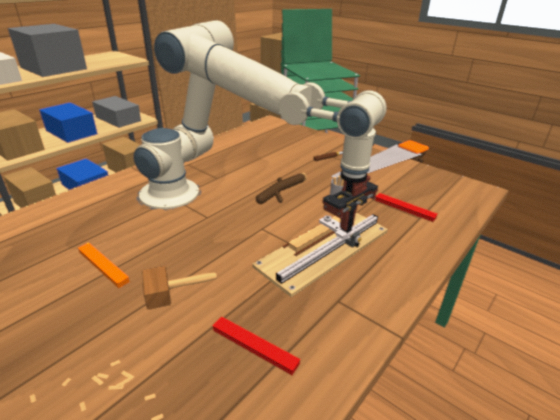

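In the zoomed view the ball is at column 320 and the plate spans 146–494 (mid 320), so it is centred in the groove. I'll relax the side load and check the batten from the side view.

Run:
```python
from h import *
r.servo_line(W(.0264,.0619,.250),[180,0,a],.03); r.wait(.5); print(J(),abs(r.sense()["joint_vel"]).max())
snap("side","side9"); im=cv2.imread("pics/side9.png"); cv2.imwrite("pics/s9z.png",cv2.resize(im[180:280,150:280],None,fx=5.8,fy=5.8,interpolation=cv2.INTER_CUBIC)); print(r.sense()["clock"])
```

```text
(array([26.59, 62.07]), np.float64(0.25), array([5.2, 0.2]), np.float64(-3.9)) 0.17702815028686547
32.45
```

View pics/s9z.png

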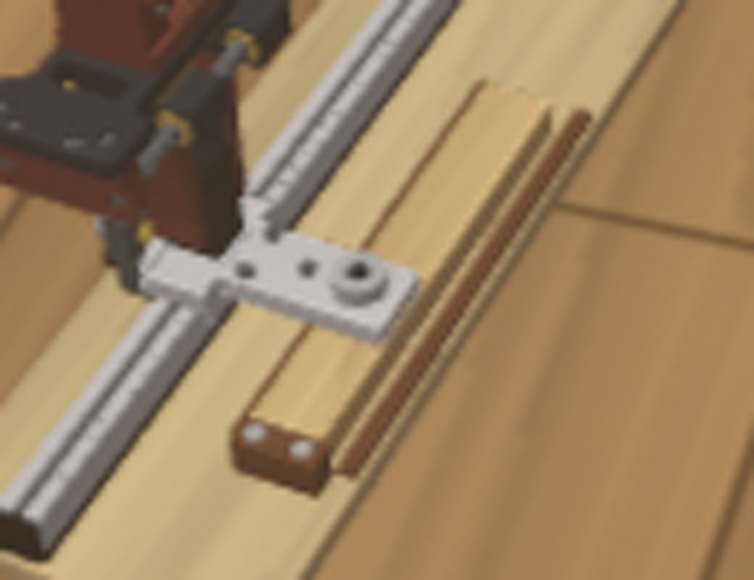

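The batten is home against the block at (290,425), the arm passes over it, and the force along the rail is about zero. Handing in.

Run:
```python
from h import *
print(J(),r.sense()["opening"]); r.hand_in(); print(r.sense()["clock"])
```

```text
(array([26.59, 62.06]), np.float64(0.25), array([5.7, 0.9]), np.float64(-3.1)) 0.024055681678967954
the job is handed in; nothing more can be done
the job is handed in; nothing more can be done
```

I laid the batten in the bed and slid it up to the end block, then slid the drill guide by its handle into the index stop. I handed in at about 32 s, still holding the handle.

- **Batten:** the push stopped at jig y ≈ 20 mm with the force rising to about 13 N. In the last side view it lies flat in the bed, its end against the block.
- **Click:** I felt the bevel, then the drag, then a pull-in of about 6.5 N from y ≈ 55 mm. Past the notch it held back with about 6 N.
- **Final position:** the guide stands at y ≈ 62.1 mm with about 0–1 N along the rail and the arm at rest. The close-up, taken just before a last sub-millimetre adjustment, shows the ball centred in the groove.
- **Disagreement:** the camera put the ball at y ≈ 64 mm, about 2 mm from where I felt it, which is about the camera calibration tolerance. I trusted the feel.
- **Left over:** a side load of 5–6 N across the rail stayed on the grip, and shifting 0.7 mm sideways did not remove it.
- **Bystanders:** the mallet, tin and branch look unmoved by eye in the last pictures.

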